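# Put the returned lesson kit back in its trays

### The arm

A 7-joint arm with a two-finger parallel gripper is mounted at the origin on the work surface. World frame = base frame: x ahead of the robot, y to its left, z up, the work surface at z = 0. Lengths are in mm, angles in rad, forces in N, time in s.
With the tool pointing down it reaches from about 425 to 825 mm from the base axis. Payload 3.6 kg.
Tool frame: the origin (TCP) lies at the very end of the fingers, on their centre line; the grasp point (between the pads) lies 19 mm behind it (r.grip_depth is the distance from the TCP to the grasp point, in mm); y points along the fingers, z is the direction in which the jaws open and shut, and the axes are right-handed (so a half turn about y gives the same grasp; the last joint's range is limited). The gripper opens to 85 mm and grips with 20 to 120 N. Pads are 22 mm wide; open, the fingers measure 114 mm over their backs; the gripper's body (76 mm by 85 mm) begins 54 mm behind the grasp point. The pads swing forward as they close: fully open they stand 13 mm farther back than shut.
Start: joints at [1.095, 0.615, -0.013, 1.423, 0.008, 1.103, -0.04], TCP at [282.032, -585.594, 231.297] pointing down, gripper open.
Joint ranges: [-3.12, 3.12], [-0.3, 2.06], [-1.34, 1.32], [0.26, 2.42], [-1.36, 4.5], [0.01, 1.98], [-2.84, 2.84]. Speed limits (rad/s): [2.79, 2.79, 3.14, 3.14, 3.14, 3.14, 3.14].

### API

Orientations are given as a rotation vector (axis times angle).
In Python, from workcell import r gives the robot as it stands. Calls block until the motion is done:
- r.move_ptp(position, orientation): joint-space move of the TCP to a pose.
- r.servo_line(position, feed=150, rot=None): straight line of the TCP; rot=None keeps the orientation; feed is the mean speed in mm/s.
- r.move_j(angles): joint-space move.
- r.gripper_to(opening, effort=None): finger opening in mm; effort is the grip in N (None keeps the last); returns when the fingers have stopped.
- r.pause(seconds).
- r.solve_ik(position, orientation): joint angles nearest the present ones, or None.
- r.get_state(): the state.
- r.grab_frame(name): name is "scene" or "top" or "wrist"; returns the picture (480x640x3 uint8, red, green, blue); there is no depth.
- r.camera_info(name): a dict with "camera_matrix" (3x3 intrinsics, pixels), "origin" and "rotation" of the camera in the world; the wrist camera has in their place "hand_eye" (4x4, takes a point from camera to tool coordinates, whose origin is the TCP and whose axes are the tool frame's). Camera axes: x right, y down, z forward; pixel columns grow to the right and rows downward; lengths in mm; the calibration is good to about 2 mm. A picture is of the moment at which its call begins: read the wrist's pose just before it. camera_info takes no time and is no camera call.
A pose or a line that the arm cannot do raises r.PlanningError and nothing moves.
- r.job_done(): hands the job in, once; it reports no verdict.
The state is a dict: "clock": time; "joints": joint angles; "joint_velocities": joint speeds; "joint_torque": joint torques, N m; "eef_pos": TCP position; "orientation": TCP orientation; "wrist_force": force on the tool from outside, world axes, zero at the start; "ft_torque": the same for the moment, N m; "grip_width": finger opening in mm.
Only numpy, scipy, OpenCV 4.12 (cv2) and the standard library are available. Lean on these libraries where they do the work, as an engineer would, in place of code of your own. Each camera call takes 0.05 s, during which the arm holds its last target. There are 200 camera calls.

### The job

Sort the kit returned from the lesson: put the two beakers, the two dropper bottles and the stopclock into the empty bay of whichever tray already holds things of the same kind. Set each one down upright on the tray's floor (the stopclock flat, display up) without dropping it, keep the bottles upright all the way, and leave the reagent bottle and the funnel where they stand.

Things in the scene. Friction and masses are not known exactly. Their poses are not given: they have to be found in the camera images.
- beaker_large: The larger of two loose white plastic beakers: straight open cup, 48 mm outside diameter, 66 mm high, wall 3 mm, about 45 g. Origin: centre of its underside; z up along its axis. Belongs in the beaker tray.
- beaker_small: The smaller of two loose white plastic beakers: straight open cup, 40 mm outside diameter, 54 mm high, wall 3 mm, about 30 g. Origin: centre of its underside; z up along its axis. Belongs in the beaker tray.
- bottle_large: The larger of two loose brown glass dropper bottles: body 38 mm diameter and straight-sided up to 50 mm, then a black collar and rubber teat, 76 mm high in all, about 90 g. Origin: centre of its underside; z up along its axis. Belongs in the bottle tray.
- bottle_small: The smaller of two loose brown glass dropper bottles: body 31 mm diameter and straight-sided up to 42 mm, then a black collar and rubber teat, 64 mm high in all, about 55 g. Origin: centre of its underside; z up along its axis. Belongs in the bottle tray.
- stopclock: Loose stopclock: flat white plastic case 60 (x) by 40 (y) by 28 (z) mm lying on its back, display and two grey buttons on top, about 70 g. Origin: centre of its underside; z up out of its display, x along its length. Belongs in the clock tray.
- beaker_tray: Fixed blue tray, 140 (x) by 200 (y) mm, like the others but for its contents; walls 35 mm high, 4 mm thick; floor 4 mm above the table. Origin: centre of its underside, z up. A 35 mm high divider at y = +38 mm; the bay towards -y is empty (x -66 to 66, y -96 to 36 mm); the one towards +y holds fixed samples: two white beakers (42 mm diameter, 52 mm high) at x = -32 and +32, y = +68 mm.
- bottle_tray: Fixed blue tray, 140 (x) by 200 (y) mm, like the others but for its contents; walls 35 mm high, 4 mm thick; floor 4 mm above the table. Origin: centre of its underside, z up. A 35 mm high divider at y = +38 mm; the bay towards -y is empty (x -66 to 66, y -96 to 36 mm); the one towards +y holds fixed samples: two brown dropper bottles (32 mm diameter, 66 mm high) at x = -32 and +32, y = +68 mm.
- clock_tray: Fixed blue tray, 140 (x) by 200 (y) mm, like the others but for its contents; walls 35 mm high, 4 mm thick; floor 4 mm above the table. Origin: centre of its underside, z up. A 35 mm high divider at y = +38 mm; the bay towards -y is empty (x -66 to 66, y -96 to 36 mm); the one towards +y holds fixed samples: one stopclock (60 by 40 by 28 mm, length along x) at x = 0, y = +67 mm.
- reagent_bottle: Bystander, loose: clear reagent bottle with a paper label and a red stopper, 50 mm diameter, 100 mm high, standing among the things to be sorted. Leave it alone. Origin: centre of its underside; z up along its axis. 
- funnel: Bystander, loose: white plastic filter funnel standing mouth down beyond the trays, 70 mm diameter at the table, 70 mm high. Leave it alone. Origin: centre of its underside; z up along its axis. 
There are look-alikes about, which are no part of the job. What is shaped like the bottle_large but yellow is not meant.

How it is judged:
By the outcome, as a careful person would: the job done as asked, in the order asked, and still so for the second after the job is handed in, with the robot touching nothing.
It also fails if it takes over 112 s, if anything falls off the work surface, if the arm or the gripper's body presses on something with over 40 N, if the wrist force passes 120 N, or if a joint passes its speed limit or range.

## Working session

There is one attempt and no reset: what is moved stays moved. The work goes in short steps, each a Python script; the robot and the scene stay as the last script left them, time stands still between calls to the robot, and variables do not carry over. Pictures are saved under pics/ and viewed, about 12 in all and at most 16, crops included, and the job is handed in when it is done.

```bash
mkdir -p pics; ls; python3 - <<'E'
from workcell import r
import cv2
for n in("top","scene"):
    cv2.imwrite(f"pics/{n}0.png",r.grab_frame(n)[:,:,::-1])
for n in("top","scene","wrist"):
    print(n,r.camera_info(n))
print(r.get_state())
E
```

```text
pics
top {'camera_matrix': array([[574.30031941,   0.        , 321.41265893],
       [  0.        , 574.30031941, 248.82456352],
       [  0.        ,   0.        ,   1.        ]]), 'origin': array([ 390.09293048,    5.65043831, 1054.92782133]), 'rotation': array([-2.14049994,  2.16345311, -0.18600156])}
scene {'camera_matrix': array([[596.88752546,   0.        , 316.21840232],
       [  0.        , 596.88752546, 249.10608967],
       [  0.        ,   0.        ,   1.        ]]), 'origin': array([1371.64132222,  600.48564466,  697.71461341]), 'rotation': array([-1.1197547 , -2.16542713,  1.19135518])}
wrist {'camera_matrix': array([[356.08086005,   0.        , 311.25670917],
       [  0.        , 356.08086005, 236.19485713],
       [  0.        ,   0.        ,   1.        ]]), 'hand_eye': array([[-7.15206751e-04,  9.64820200e-01,  2.62909624e-01,
        -6.64522936e+01],
       [-5.60013314e-04, -2.62910036e-01,  9.64820190e-01,
        -1.42103698e+02],
       [ 9.99999587e-01,  5.42813024e-04,  7.28347191e-04,
         8.79646273e-01],
       [ 0.00000000e+00,  0.00000000e+00,  0.00000000e+00,
         1.00000000e+00]])}
{'clock': 0.1, 'joints': array([ 1.0954592 ,  0.61584808, -0.01261154,  1.42476448,  0.00812449,
        1.10341586, -0.0404398 ]), 'joint_velocities': array([ 1.18242688e-03, -1.75862086e-03, -3.62209913e-04, -3.24901988e-03,
        4.16180191e-05, -1.23490928e-03,  6.98985595e-04]), 'joint_torque': array([ 1.32861569e-03, -4.70378816e+01,  2.60298466e-01, -1.71567982e+01,
        1.00880422e-02,  5.91518634e-03,  6.34769080e-06]), 'eef_pos': array([ 281.74318127, -584.98453967,  230.22885897]), 'orientation': array([-0.45091038,  1.97499   , -1.97031141]), 'wrist_force': array([ 0.65508028, -0.16420386, -0.42537387]), 'ft_torque': array([-0.01441473, -0.0030278 , -0.00828016]), 'grip_width': 85.27323398727252}
```

View pics/top0.png

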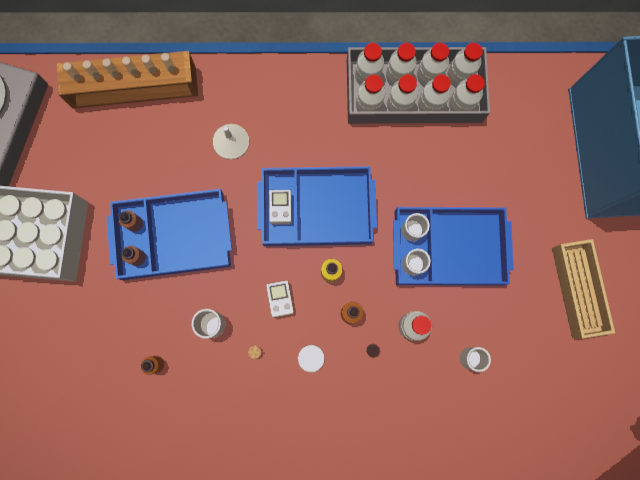

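View pics/scene0.png

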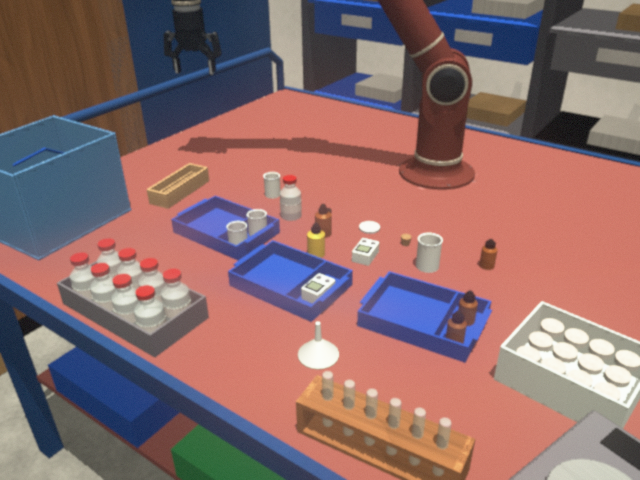

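The top view shows +x as up and +y as left.

Targets:
- beaker_large (207,324)
- beaker_small (478,360)
- bottle_large (352,313)
- bottle_small (151,366)
- stopclock (280,299)

Possible mix-ups:
- yellow bottle (332,270)
- sample bottles (130,220) and (132,256)
- sample beakers (416,228) and (417,262)
- sample clock (280,207)
- reagent bottle (416,326)
- white disc (311,358)

Next I'll make a first estimate and check it by overlaying the models on the picture.

```bash
cat > h.py <<'E'
import numpy as np, cv2
from scipy.spatial.transform import Rotation as Ro
from scipy.optimize import least_squares
from workcell import r
def cam(n):
    c=r.camera_info(n)
    return c["camera_matrix"],np.array(c["origin"]),Ro.from_rotvec(c["rotation"]).as_matrix()
def proj(n,P):
    K,o,R=cam(n); p=(np.atleast_2d(P)-o)@R@K.T; return p[:,:2]/p[:,2:]
def back(n,uv,z):
    K,o,R=cam(n); d=R@np.linalg.inv(K)@np.array([*uv,1.]); return o+d*(z-o[2])/d[2]
def circ(c,rad,z,n=60):
    a=np.linspace(0,2*np.pi,n); return np.c_[c[0]+rad*np.cos(a),c[1]+rad*np.sin(a),0*a+z]
def rect(c,yaw,x0,x1,y0,y1,z):
    q=np.array([[x0,y0],[x1,y0],[x1,y1],[x0,y1],[x0,y0]]);C,S=np.cos(yaw),np.sin(yaw)
    return np.c_[q@np.array([[C,S],[-S,C]])+c[:2],np.full(5,z)]
E
python3 - <<'E'
from h import *
im=cv2.imread("pics/top0.png")
for n,a,z in [("bl",(207,323),66),("bs",(478,359),54),("botl",(353,312),76),("bots",(150,364),64),("clk",(280,299),28),("yel",(333,268),76),("rea",(421,325),100)]: print(n,back("top",a,z).round(1))
for n,cs in [("bottle",[(108,200),(222,190),(232,268),(116,278)]),("clock",[(262,168),(371,168),(375,244),(263,245)]),("beaker",[(397,208),(507,208),(509,286),(396,285)])]:
    p=np.array([back("top",c,35) for c in cs]); print(n,p.mean(0).round(1),[round(float(np.linalg.norm(p[i]-p[i-1]))) for i in range(4)])
cv2.imwrite("pics/c1.png",cv2.resize(im[180:390,100:370],None,fx=2.9,fy=2.85,interpolation=cv2.INTER_CUBIC))
cv2.imwrite("pics/c2.png",cv2.resize(im[190:390,320:520],None,fx=3,fy=3,interpolation=cv2.INTER_CUBIC))
E
```

```text
bl [415.3 180.4  66. ]
bs [ 348.6 -283.6   54. ]
botl [430.7 -68.   76. ]
bots [347.9 275.2  64. ]
clk [457.2  58.2  28. ]
yel [506.2 -35.2  76. ]
rea [ 407.  -178.4  100. ]
bottle [576.1 255.5  35. ] [143, 206, 144, 205]
clock [625.  -11.1  35. ] [143, 200, 142, 202]
beaker [ 548.3 -253.2   35. ] [141, 202, 143, 203]
```

View pics/c1.png

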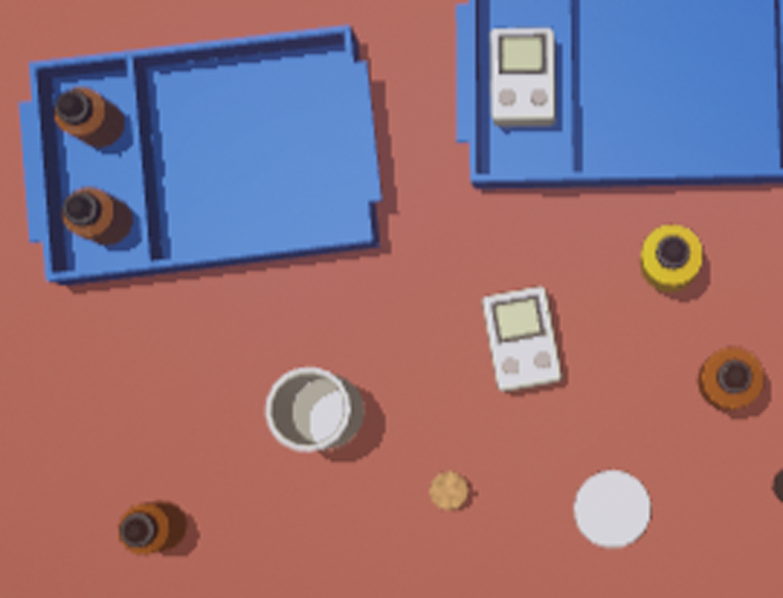

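View pics/c2.png

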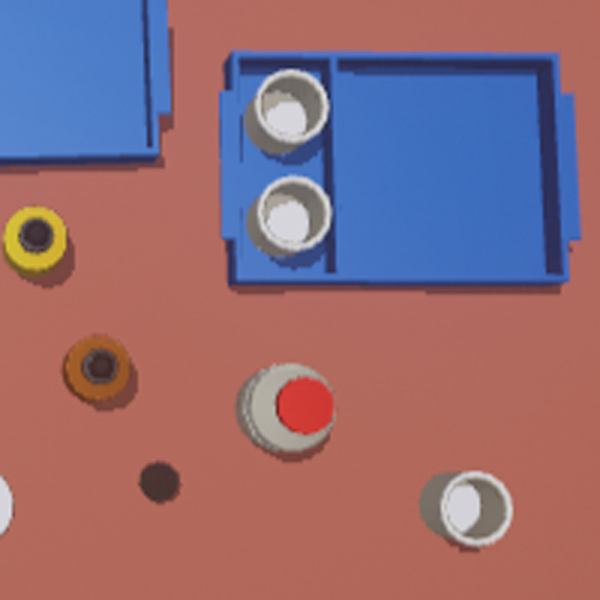

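c1: 
- beaker_large rim at crop (308,409), small bottle teat at (136,530)
- clock corners (484,297), (545,288), (563,381), (501,391)
- bottle tray corners (30,65), (350,27), (378,243), (52,281)

c2:
- brown large bottle teat at (100,367), with the yellow look-alike above it at (36,236)
- small beaker rim at (476,508)
- beaker tray corners (228,53), (557,54), (568,283), (230,286)

Next I'll fit the poses and hover over the large brown bottle with the wrist camera.

```bash
cat > fit.py <<'E'
from h import *
import json
c1=lambda p:((p[0]+.5)/2.9-.5+100,(p[1]+.5)/2.85-.5+180)
c2=lambda p:((p[0]+.5)/3-.5+320,(p[1]+.5)/3-.5+190)
W={}
for n,p,z in [("beaker_large",c1((308,409)),66),("beaker_small",c2((476,508)),54),("bottle_large",c2((100,367)),76),("bottle_small",c1((136,530)),64)]:
    W[n]=[*back("top",p,z)[:2],0.]
def fit(cs,sx,sy,z):   # cs: image TL,TR,BR,BL = world (+x+y),(+x-y),(-x-y),(-x+y)
    p=np.array([back("top",c,z)[:2] for c in cs]); m=np.array([[1,1],[1,-1],[-1,-1],[-1,1]])*[sx/2,sy/2]
    f=lambda q:(m@np.array([[np.cos(q[2]),np.sin(q[2])],[-np.sin(q[2]),np.cos(q[2])]])+q[:2]-p).ravel()
    s=least_squares(f,[*p.mean(0),0]); print("rms",np.sqrt(np.mean(s.fun**2)).round(2)); return list(s.x)
W["stopclock"]=fit([c1(p) for p in [(484,297),(545,288),(563,381),(501,391)]],60,40,28)
W["bottle_tray"]=fit([c1(p) for p in [(30,65),(350,27),(378,243),(52,281)]],140,200,35)
W["clock_tray"]=fit([(262,168),(371,168),(375,244),(263,245)],140,200,35)
W["beaker_tray"]=fit([c2(p) for p in [(228,53),(557,54),(568,283),(230,286)]],140,200,35)
json.dump(W,open("w.json","w"))
for k,v in W.items(): print(k,np.round(v,3))
E
cat >> h.py <<'E'
import json
def ori(yaw):  # jaw direction at angle yaw from world +y; the half turn with the smaller last joint
    best=None
    for s in (1,-1):
        z=s*np.array([-np.sin(yaw),np.cos(yaw),0]);y=np.array([0,0,-1.]);x=np.cross(y,z)
        yield Ro.from_matrix(np.c_[x,y,z]).as_rotvec()
def go(x,y,z,yaw):
    c=[(abs(q[6]),i,o) for i,o in enumerate(ori(yaw)) if (q:=r.solve_ik([x,y,z],o)) is not None]
    r.move_ptp([x,y,z],min(c,key=lambda t:t[:2])[2])
def wproj(P,st):
    i=r.camera_info("wrist");T=np.eye(4);T[:3,:3]=Ro.from_rotvec(st["orientation"]).as_matrix();T[:3,3]=st["eef_pos"]
    M=np.linalg.inv(T@i["hand_eye"]);p=(np.c_[P,np.ones(len(P))]@M.T)[:,:3]@i["camera_matrix"].T;return p[:,:2]/p[:,2:]
DIM=dict(beaker_large=(24,66),beaker_small=(20,54),bottle_large=(19,50),bottle_small=(15.5,42))
def look(name):
    W=json.load(open("w.json"));st=r.get_state();im=r.grab_frame("wrist")[:,:,::-1].copy()
    d=lambda P,c:cv2.polylines(im,[wproj(P,st).round().astype(int)],False,c,1)
    for k,(a,h) in DIM.items(): d(circ(W[k],a,h),(0,255,0));d(circ(W[k],a,0),(255,0,255))
    d(rect(W["stopclock"],W["stopclock"][2],-30,30,-20,20,28),(0,255,0))
    for k in W:
        if "tray" in k: d(rect(W[k],W[k][2],-70,70,-100,100,35),(0,255,255))
    cv2.imwrite(f"pics/{name}.png",im)
E
python3 fit.py; python3 - <<'E'
from h import *
W=json.load(open("w.json"));t=r.get_state()["clock"]
x,y,_=W["bottle_large"]
go(x,y,200,0.41); look("w1"); s=r.get_state(); print(s["clock"]-t,s["eef_pos"],s["joints"].round(2))
E
```

```text
rms 0.79
rms 1.05
rms 1.35
rms 0.96
beaker_large [414.998 182.308   0.   ]
beaker_small [ 348.608 -284.141    0.   ]
bottle_large [430.673 -67.996   0.   ]
bottle_small [345.306 280.827   0.   ]
stopclock [4.57835e+02 5.80520e+01 1.70000e-01]
bottle_tray [5.76601e+02 2.55498e+02 1.22000e-01]
clock_tray [ 6.25002e+02 -1.10510e+01  5.00000e-03]
beaker_tray [ 5.49680e+02 -2.52048e+02 -1.00000e-02]
2.0 [431.00445154 -69.05613216 200.04157288] [ 0.21  0.33 -0.13  2.05  0.06  0.76 -1.12]
```

View pics/w1.png

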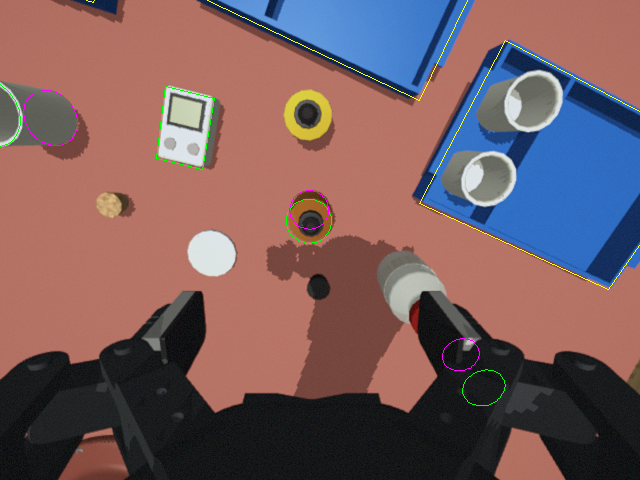

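The overlay puts the models within 1–2 mm on the brown bottle (310,218), the clock, the trays and the beaker. The yellow look-alike is at (308,115). The poses are good enough to act on, so I'll start with the small bottle.

```bash
cat >> h.py <<'E'
def pick(x,y,yaw,z,w,effort=35,slack=24):
    go(x,y,180,yaw); r.gripper_to(w+slack,effort=effort); r.servo_line([x,y,z+40],feed=200); r.servo_line([x,y,z],feed=80)
    r.gripper_to(w+5); r.gripper_to(max(w-6,0)); r.pause(.2)
    s=r.get_state();print("gripped",s["grip_width"],s["eef_pos"].round(1))
    zo=s["eef_pos"][2]; r.servo_line([x,y,z+30],feed=80); r.servo_line([x,y,190],feed=200)
    print("lifted",r.get_state()["grip_width"]); return zo
def place(tray,lx,ly,dyaw,z,zo,w):
    t=json.load(open("w.json"))[tray];C,S=np.cos(t[2]),np.sin(t[2]);x,y=t[0]+C*lx-S*ly,t[1]+S*lx+C*ly
    go(x,y,190,t[2]+dyaw); r.servo_line([x,y,z+30],feed=200); r.servo_line([x,y,z+9],feed=80); r.pause(.3)
    f0=r.get_state()["wrist_force"][2]; tz=z+9
    while tz>z+2:
        tz-=.7; r.servo_line([x,y,tz],feed=20); s=r.get_state()
        if s["wrist_force"][2]-f0>2.5: break
    print("set down",tz-z,s["eef_pos"][2]-zo,s["wrist_force"][2]-f0,s["eef_pos"][:2]-[x,y])
    r.gripper_to(w+4); r.gripper_to(w+20); r.servo_line([x,y,z+40],feed=100); r.servo_line([x,y,190],feed=250)
    print("clock",r.get_state()["clock"])
E
python3 - <<'E'
from h import *
W=json.load(open("w.json"))
x,y,_=W["bottle_small"]; zo=pick(x,y,0,9,31)
place("bottle_tray",-33,-30,0,9,zo,31); look("w2")
E
```

```text
gripped 30.154622618875994 [345.5 281.1   9.4]
lifted 29.98549240174428
set down 4.100000000000005 4.101415149355702 4.595852233592252 [0.08639939 0.05518544]
clock 13.4667
```

View pics/w2.png

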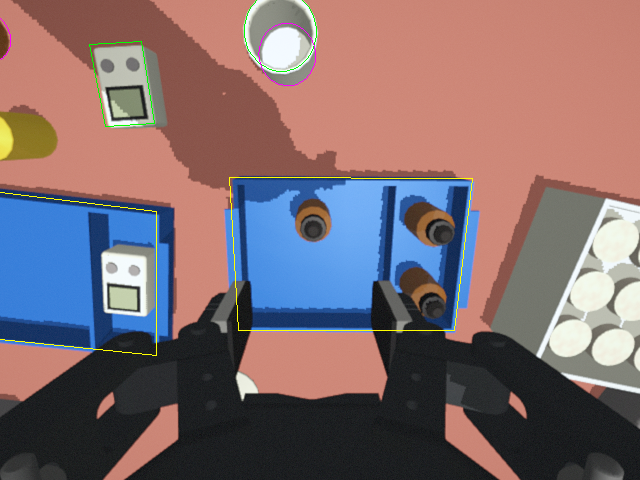

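The small bottle stands upright in its bay at (313,222) and set down at 4.1 mm as expected. Next is the large bottle, then the large beaker.

```bash
python3 - <<'E'
from h import *
W=json.load(open("w.json"))
x,y,_=W["bottle_large"]; zo=pick(x,y,.41,9,38,slack=20)
place("bottle_tray",33,-30,0,9,zo,38)
x,y,_=W["beaker_large"]; zo=pick(x,y,0,18,48,effort=25)
place("beaker_tray",33,-30,0,18,zo,48); look("w3")
E
```

```text
gripped 37.595493942383335 [430.9 -68.1   9.5]
lifted 37.00526653160833
set down 4.100000000000005 4.149514192241142 4.136209471329947 [0.06801189 0.0111487 ]
clock 25.825
gripped 49.564450005370674 [415.2 182.6  18.3]
lifted 49.499866705496295
set down 4.100000000000005 4.160639568141903 2.5063684489005054 [ 0.13615731 -0.06210768]
clock 37.3083
```

View pics/w3.png

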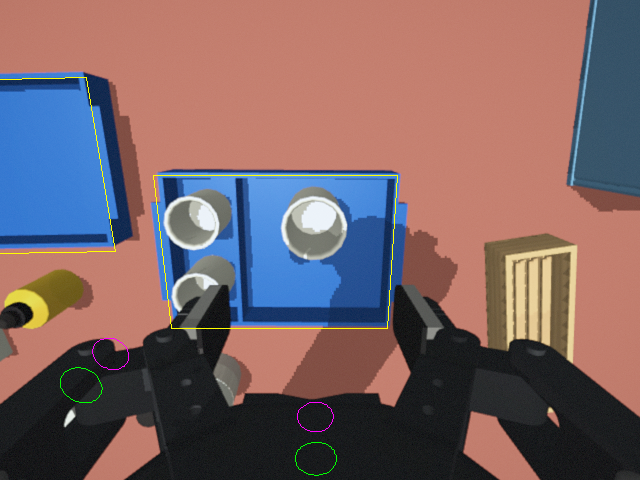

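The large beaker stands upright in its bay at (315,225). Next are the small beaker and the stopclock.

```bash
python3 - <<'E'
from h import *
W=json.load(open("w.json"))
x,y,_=W["beaker_small"]; zo=pick(x,y,0,14,40,effort=25)
place("beaker_tray",-33,-30,0,14,zo,40)
x,y,a=W["stopclock"]; zo=pick(x,y,a,3,40,slack=22)
place("clock_tray",0,-30,0,3,zo,40)
go(282,-560,250,0)
for n in("top","scene"): cv2.imwrite(f"pics/{n}1.png",r.grab_frame(n)[:,:,::-1])
print(r.get_state()["clock"])
E
```

```text
gripped 40.52621764244274 [ 348.8 -284.2   14.3]
lifted 40.49795081952837
set down 4.100000000000005 4.09996620339631 2.8061335592983765 [ 0.13259122 -0.05609692]
clock 47.8583
gripped 39.04726235846927 [458.1  58.3   3.4]
lifted 39.20790116307949
set down 4.100000000000003 4.116579937302939 2.825578459370706 [0.09397234 0.04802909]
clock 59.1917
61.525
```

View pics/top1.png

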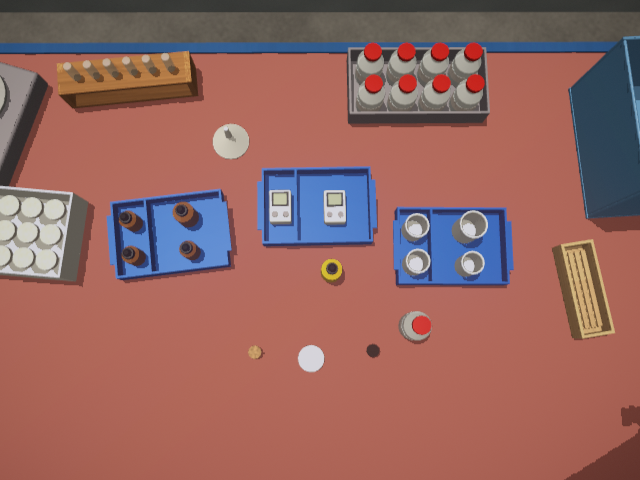

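View pics/scene1.png

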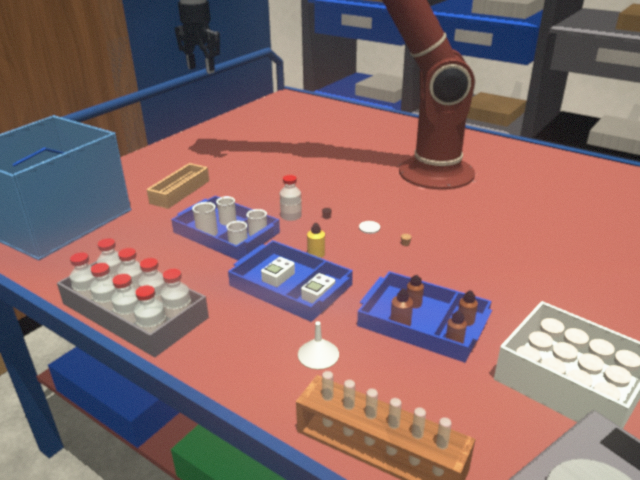

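All five items are in the right bays and upright: bottles (184,213) and (188,249), clock (335,207), beakers (470,227) and (470,264). The reagent bottle (416,326), funnel (231,141) and yellow bottle (332,270) have not moved.

```bash
python3 -c "
from workcell import r
print(r.job_done())"
```

```text
the job is handed in; nothing more can be done
None
```

All five items are sorted and the job is handed in, with the robot's clock at about 62 s of the 112 s allowed. The two dropper bottles are in the bottle tray, the two beakers in the beaker tray and the stopclock in the clock tray, each in the empty bay.

- **Set-down:** each item was lowered until the wrist felt the tray floor. All five made contact 4.1–4.2 mm above their table height, against the 4 mm floor, with forces of 2.5–4.6 N, and were released only then.
- **Final look:** the top and scene pictures show all five upright, with the clock flat and its display up. The reagent bottle, funnel and yellow look-alike are at the same pixels as at the start.
- **Problems:** no check failed or disagreed.

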